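# Set the heat on a hot-air plastic welder and park it safely

### The job

The green hot-air welder was parked with its nozzle over the dial of its control unit: stand it upright on the round grey pad for the moment, then turn only the small blue heat knob clockwise until its white pointer lines up with the red line on the outer ring, without dragging that ring, and push the red power lever away from you, fully over. Then take the welder again and stand it back on the round, yellow-ringed rest of the control unit, now with its nozzle pointing away from the dial. The welder is top-heavy, so hold it high and keep it upright all the while, and leave the other things on the bench where they are.

Things in the scene. Friction and masses are not known exactly. Their poses are not given: they have to be found in the camera images.
- unit: Control unit: fixed grey box with a black top, 200 mm (its x) by 280 mm (its y) by 50 mm high. Origin at the centre of its underside; its -x side faces the robot, z up. On its top, along its y: the rest at y = -85 mm, the dial at y = +10 mm, the power lever at y = +105 mm, all at x = -20 mm.
- rest (a point): Centre of the top of the rest, a black round plate 90 mm across inside a yellow ring, 3 mm proud of the unit's top (53 mm over the bench); flat, no rim. Same axes as the unit.
- dial_axis (a point): Point on the vertical axis of the concentric dial, at the height of the unit's top (50 mm over the bench). The dial is an aluminium outer ring (80 mm across, from 0 to 16 mm over the unit's top) with the small blue heat knob in its middle: a skirt 36 mm across from 17 to 23 mm, and a bar grip 36 mm long, 12 mm thick, from 22 to 56 mm over the unit's top.
- heat_knob (a joint): Angle of the blue inner knob (rad), growing clockwise seen from above, 0 to 4.7. At 0 its white pointer (along one half of the bar's top and down that end) points along the unit's -x. Turns stiffly (0.03 N m), stays where it is left. It lines up with the red line when it reads the same as joint air_ring.
- air_ring (a joint): Angle of the outer ring (rad), growing clockwise seen from above, 0 to 4.7. At 0 its red line points along the unit's -x. It turns very easily (0.012 N m): fingers that reach lower than 16 mm over the unit's top touch it and drag it.
- knob_tip (a point): On the pointer end of the blue bar, 18 mm from the dial axis, 45 mm over the unit's top; its -x axis is the way the pointer points.
- ring_mark (a point): On the red line on the ring's top face, 34 mm from the dial axis, 16 mm over the unit's top; its -x axis is the way the line points.
- power (a joint): Power lever (rad): 0 = off, leaning towards the unit's -x (0.5 rad from upright); 1.0 = on, leaning as far to its +x, end stop. It stays where it is left; moving it takes about 2 N at the ball.
- power_tip (a point): Centre of the red ball, 26 mm across, on the power lever. The pivot is 22 mm over the unit's top, 55 mm from the ball's centre; the ball is 70 mm over the unit's top at either end and 77 mm midway, and travels 53 mm along the unit's x. Under it is a block 70 by 50 mm, 25 mm high.
- welder: Welder standing on its tail, about 0.55 kg, 216 mm high, top-heavy. Origin at the centre of its underside (52 mm across), z up. Green handle 44 to 50 mm across up to 108 mm, black collar 62 mm across to 144 mm, steel tube 36 mm across to 216 mm: the place to grip, fingers on both sides of the nozzle, which sticks out along the welder's +x at height 206 mm (16 mm thick, 22 mm wide at its mouth).
- nozzle_tip (a point): Mouth of the welder's nozzle, at 88, 0, 206 mm in the welder's frame.
- pad: Round grey pad, fixed, flat, 130 mm across, 6 mm thick, to the left or right of the control unit. Origin at the centre of its underside.
- nozzle_tray: Orange tray with brass fittings and nozzles, fixed, 100 by 120 mm, 30 mm high, on the other side from the pad. Origin at the centre of its underside.
- screwdriver: Blue-handled screwdriver, 200 mm long, lying on the bench; a bystander. Origin at about its middle, on its underside.
- brush: Hand brush with a wooden handle, 200 mm long, lying; a bystander. Origin near its middle, underside.
- seam_roller: Seam roller (wooden handle, small orange wheel), 180 mm long and up to 28 mm high, lying; a bystander. Origin near its middle, underside.
- marker: Black marker pen, 130 mm long, 16 mm thick, lying beyond the unit; a bystander. Origin at its middle, underside.
- brass_fitting: Brass pipe fitting, 36 mm wide, 38 mm high, standing beyond the unit; a bystander. Origin at its underside.
- cleaner: White bottle with red cap, 60 mm wide, 150 mm high, standing beyond the unit; a bystander. Origin at its underside.

How it is judged (in metres and radians):
On the way, in this order (a step that is already met when the one before it is completed fails the run):
1. the welder stands upright on the grey pad, let go (horizontal distance between welder and pad below 0.04 m and angle between welder's own z axis and vertical below 0.08 rad and height (world z) of welder below 0.012 m and contact force between the fingers and welder below 0.2 N and linear speed of welder below 0.02 m/s), for 0.3 s.
2. with the welder still on the pad, the heat knob's pointer is lined up with the red line (within 10 degrees) and let go (all of step 1 and angle between the x axis of knob_tip and the x axis of ring_mark, either way round below 0.17 rad and horizontal distance between knob_tip and ring_mark below 0.025 m and contact force between the fingers and heat_knob below 0.2 N), for 0.3 s.
3. with the welder still on the pad, the power lever is fully over (all of step 1 and angle between the x axis of knob_tip and the x axis of ring_mark, either way round below 0.17 rad and horizontal distance between knob_tip and ring_mark below 0.025 m and value of joint power above 0.85 rad), for 0.2 s.
At the end, for the whole second after the job is handed in: The welder stands upright and still on the rest, let go, within 22 mm of its centre, its nozzle pointing away from the dial within 34 degrees; the heat knob's pointer is within 10 degrees of the red line on the ring, and the power lever is fully over (above 0.85 rad) (horizontal distance between welder and rest below 0.022 m and z of welder in the frame of rest between -0.006 and 0.006 m and angle between welder's own z axis and vertical below 0.08 rad and angle between the x axis of welder and the y axis of unit, either way round below 0.6 rad and y of nozzle_tip in the frame of rest below -0.03 m and linear speed of welder below 0.02 m/s and contact force between the fingers and welder below 0.2 N and angle between the x axis of knob_tip and the x axis of ring_mark, either way round below 0.17 rad and horizontal distance between knob_tip and ring_mark below 0.025 m and value of joint power above 0.85 rad); the robot touches nothing.
It fails at once if the outer ring is dragged (its red line moves more than 5 mm, 8 degrees) (distance of ring_mark from where it was at the start of the episode above 0.005 m).
It fails at once if the welder is tipped more than 20 degrees (angle between welder's own z axis and vertical above 0.35 rad).
It fails at once if another thing on the bench is moved more than 30 mm (distance of any of screwdriver, brush, seam_roller, marker, brass_fitting, cleaner from where it was at the start of the episode above 0.03 m).
It also fails if it takes over 72 s, if anything falls off the work surface, if the arm or the gripper's body presses on something with over 40 N, if the wrist force passes 120 N, or if a joint passes its speed limit or range.

### The arm

A 6-joint arm with a two-finger parallel gripper is mounted at the origin on the work surface. World frame = base frame: x ahead of the robot, y to its left, z up, the work surface at z = 0. Lengths are in m, angles in degrees, forces in N, time in s.
With the tool pointing down it reaches from about 0.4 to 0.825 m from the base axis. Payload 7 kg.
Tool frame: the origin (TCP) lies midway between the tips of the shut fingers; the grasp point (between the pads) lies 19 mm behind it; z points along the fingers, y is the line along which they close (so a half turn about z gives the same grasp; the last joint's range is limited). The gripper opens to 88 mm and grips with 3 to 60 N. Pads are 19 mm wide; open, the fingers measure 130 mm over their backs; the gripper's body (78 mm by 193 mm) begins 47 mm behind the grasp point.
Start: joints at [83.829, 20.546, 0.682, 0, -70.136, -16.507], TCP at [0.26, 0.623, 0.227] pointing down, gripper open.
Joint ranges: [-176.03, 176.03], [-82.01, 121.73], [-58.28, 71.71], [-173.87, 95.51], [-174.79, -0.11], [-173.66, 173.66]. Speed limits (degrees/s): [136.94, 136.94, 172.46, 180, 180, 180].

### API

Orientations are given as a 3x3 rotation matrix whose columns are the frame's x, y, z axes.
In Python, from rig import robot gives the robot as it stands. Calls block until the motion is done:
- robot.goto(position, orientation): joint-space move of the TCP to a pose.
- robot.servo_line(position, ori=None, speed=0.15): straight line of the TCP; ori=None keeps the orientation; speed is the mean speed in m/s.
- robot.movej(angles): joint-space move.
- robot.move_gripper(opening): opening from 0.0 (shut) to 1.0 (fully open); the grip force is fixed at half the most; returns when the fingers have stopped.
- robot.dwell(seconds).
- robot.ik(position, orientation): joint angles nearest the present ones, or None.
- robot.grab_frame(name): name is "side" or "top"; returns (picture, depth): 480x640x3 uint8, red, green, blue; 480x640 float32, m along the optical axis (not along the pixel's ray), 0 where there is no reading.
- robot.camera_info(name): a dict with "vfov" (degrees; the focal length in pixels is half the picture's height over the tangent of half this angle, whatever the lens; pixels are square), "cx", "cy" (the principal point, pixels), "k1" (the pictures are not rectified: a ray, as slopes to the right and down, at radius r is drawn at 1 + k1 r^2 times it, then the intrinsics apply), "view" (4x4, takes a point from world to camera coordinates). Camera axes: x right, y down, z forward; pixel columns grow to the right and rows downward; lengths in m; the calibration is good to about 2 mm. A picture is of the moment at which its call begins. camera_info takes no time and is no camera call.
A pose or a line that the arm cannot do raises robot.Unreachable and nothing moves.
- robot.job_done(): hands the job in; it is judged then, once.
Readings, each from a call of its own:
- robot.read_t(): time.
- robot.read_qpos(): joint angles.
- robot.read_qvel(): joint speeds.
- robot.read_effort(): joint torques, N m.
- robot.read_position(): TCP position.
- robot.read_tcp_rot(): TCP orientation.
- robot.read_force(): force on the tool from outside, world axes, zero at the start.
- robot.read_ft_torque(): the same for the moment, N m.
- robot.read_grip_width(): opening from 0.0 (shut) to 1.0 (fully open).
- robot.read_finger_force(): force on a finger pad.
Only numpy, scipy, OpenCV 4.12 (cv2) and the standard library are available. Lean on these libraries where they do the work, as an engineer would, in place of code of your own. Each camera call takes 0.05 s, during which the arm holds its last target. There are 200 camera calls.

## Working session

There is one attempt and no reset: what is moved stays moved. The work goes in short steps, each a Python script; the robot and the scene stay as the last script left them, time stands still between calls to the robot, and variables do not carry over. Pictures are saved under pics/ and viewed, at most 10 in all, crops included, and the job is handed in when it is done.

```bash
ls; mkdir -p pics
cat > h.py <<'E'
import numpy as np, cv2
from rig import robot
def grab(n):
    im,d=robot.grab_frame(n); return im,d
def rays(n,uv):
    c=robot.camera_info(n); f=240/np.tan(np.radians(c['vfov']/2))
    K=np.array([[f,0,c['cx']],[0,f,c['cy']],[0,0,1]]); V=np.array(c['view'])
    p=cv2.undistortPoints(np.array(uv,float).reshape(-1,1,2),K,np.array([c['k1'],0,0,0.])).reshape(-1,2)
    d=np.c_[p,np.ones(len(p))]
    return -V[:3,:3].T@V[:3,3], d@V[:3,:3]   # origin, dirs (unit depth)
def onplane(n,uv,z):
    o,d=rays(n,uv); return o+d*((z-o[2])/d[:,2])[:,None]
def bydepth(n,uv,dep):
    o,d=rays(n,uv); return o+d*np.array(dep).reshape(-1,1)
def down(yaw):  # tool z down, tool y along yaw (deg) direction
    a=np.radians(yaw); y=np.array([np.cos(a),np.sin(a),0]); z=np.array([0,0,-1.]); return np.c_[np.cross(y,z),y,z]
def save(im,name): cv2.imwrite('pics/'+name,im[...,::-1])
E
python3 - <<'E'
from h import *
for n in('top','side'):
    im,d=grab(n); save(im,n+'0.png'); np.save(n+'0.npy',d); print(robot.camera_info(n))
print(robot.read_t())
E
```

```text
pics
{'vfov': 51.97837996078193, 'cx': 315.19050587986897, 'cy': 239.4259348806664, 'k1': -0.008518256778860523, 'view': array([[-1.88767983e-02, -9.99818828e-01, -2.44495505e-03,
         4.40548875e-02],
       [-9.81985739e-01,  1.89998341e-02, -1.87997379e-01,
         6.21937225e-01],
       [ 1.88009773e-01, -1.14787761e-03, -9.82166487e-01,
         1.17139531e+00],
       [ 0.00000000e+00,  0.00000000e+00,  0.00000000e+00,
         1.00000000e+00]])}
{'vfov': 53.067253358234396, 'cx': 316.29285616315076, 'cy': 238.11024341292196, 'k1': -0.08880904373988942, 'view': array([[ 0.82103871,  0.57083695,  0.00637283, -0.49481366],
       [ 0.39455742, -0.55935606, -0.72900291, -0.08695629],
       [-0.41257711,  0.60105405, -0.68448093,  1.34515486],
       [ 0.        ,  0.        ,  0.        ,  1.        ]])}
0.1
```

View pics/top0.png

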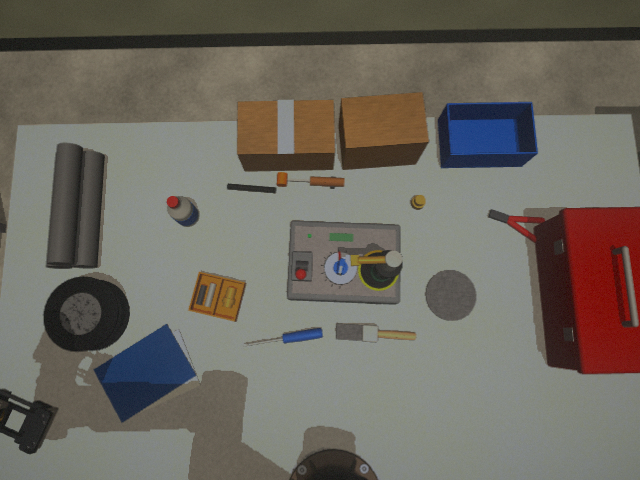

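View pics/side0.png

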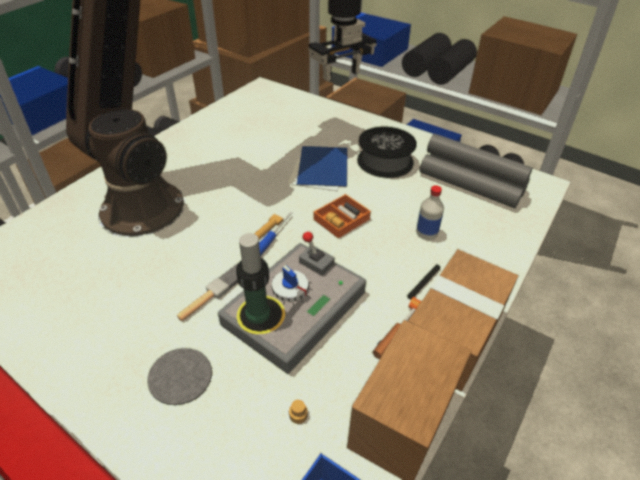

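The top view shows the unit around (345,262), with the welder's tube top at (394,258) and its nozzle pointing left over the dial at (340,267). The lever ball is at (300,273) and the pad at (450,295). The side view agrees, with the nozzle hiding part of the dial. Next I'll measure positions.

```bash
cat > m.py <<'E'
from h import *
def pts(n,im,d):
    vv,uu=np.mgrid[0:480,0:640]; P=bydepth(n,np.c_[uu.ravel(),vv.ravel()],d.ravel()).reshape(480,640,3); P[d==0]=np.nan; return P
E
python3 - <<'E'
from m import *
im=cv2.imread('pics/top0.png'); d=np.load('top0.npy'); P=pts('top',im,d)
X,Y,Z=P[...,0],P[...,1],P[...,2]
# unit rectangle: top points plus ring of things on it
roi=np.zeros((480,640),bool); roi[205:315,280:410]=1
m=roi&(Z>.04)&(Z<.06)
r=cv2.minAreaRect(P[m][:,:2].astype(np.float32)); print('unit',r,np.median(Z[m]))
hsv=cv2.cvtColor(im,cv2.COLOR_BGR2HSV)
q=roi&(Z>.2); print('tube top',np.median(Z[q]),P[q].min(0),P[q].max(0))
q2=roi&(Z>.24)
print('n',q2.sum()); t=P[roi&(Z>.262)]; print('top pts',t.mean(0),t.min(0),t.max(0),len(t))
noz=roi&(hsv[...,1]>120)&(abs(hsv[...,0].astype(int)-25)<8)&(Z>.22); a=P[noz]; print('noz',a.mean(0),a.min(0),a.max(0),len(a))
pm=np.zeros_like(roi);pm[260:330,415:490]=1
g=pm&(hsv[...,2]<150); vv,uu=np.where(g); print('pad uv',uu.mean(),vv.mean(),onplane('top',[[uu.mean(),vv.mean()]],.006))
ye=roi&(hsv[...,1]>120)&(abs(hsv[...,0].astype(int)-28)<6)&(Z<.08); vv,uu=np.where(ye); W=onplane('top',np.c_[uu,vv],.053)[:,:2]
A=np.c_[2*W,np.ones(len(W))]; s=np.linalg.lstsq(A,(W**2).sum(1),rcond=None)[0]; print('yellow circ',s[:2],np.sqrt(s[2]+s[0]**2+s[1]**2))
red=roi&(hsv[...,1]>150)&((hsv[...,0]<6)|(hsv[...,0]>174)); n,l,st,c=cv2.connectedComponentsWithStats(red.astype(np.uint8)); 
for i in range(1,n): print('red',st[i],c[i],P[l==i].mean(0), onplane('top',[c[i]],.066))
c1=cv2.resize(cv2.imread('pics/top0.png')[215:310,285:410],None,fx=6,fy=6,interpolation=cv2.INTER_CUBIC); cv2.imwrite('pics/c1.png',c1)
c2=cv2.resize(cv2.imread('pics/side0.png')[225:370,210:375],None,fx=4,fy=4,interpolation=cv2.INTER_CUBIC); cv2.imwrite('pics/c2.png',c2)
E
```

```text
unit ((0.5689685344696045, -0.03954622149467468), (0.27973005175590515, 0.20085865259170532), 86.35942077636719) 0.049785361387194804
tube top 0.26511195606290294 [ 0.51573035 -0.14570946  0.20016712] [ 0.56461539 -0.04022253  0.27370403]
n 561
top pts [ 0.53916433 -0.1021227   0.26628729] [ 0.52217217 -0.14570946  0.26200153] [ 0.55755995 -0.04022253  0.27370403] 466
noz [ 0.53901518 -0.07106616  0.26391646] [ 0.52822627 -0.10864647  0.25764944] [ 0.54966058 -0.04022253  0.27002842] 267
pad uv 452.0 294.5 [[ 0.48284269 -0.31461199  0.006     ]]
yellow circ [ 0.54319196 -0.12210752] 0.047023970922990835
red [339 252   1   7   7] [339. 255.] [ 0.58093666 -0.02584827  0.06670162] [[ 0.58104064 -0.02588279  0.066     ]]
red [296 269  10  10  80] [300.4125 273.5875] [0.52910803 0.06810613 0.12911796] [[0.53674222 0.07001959 0.066     ]]
```

View pics/c1.png

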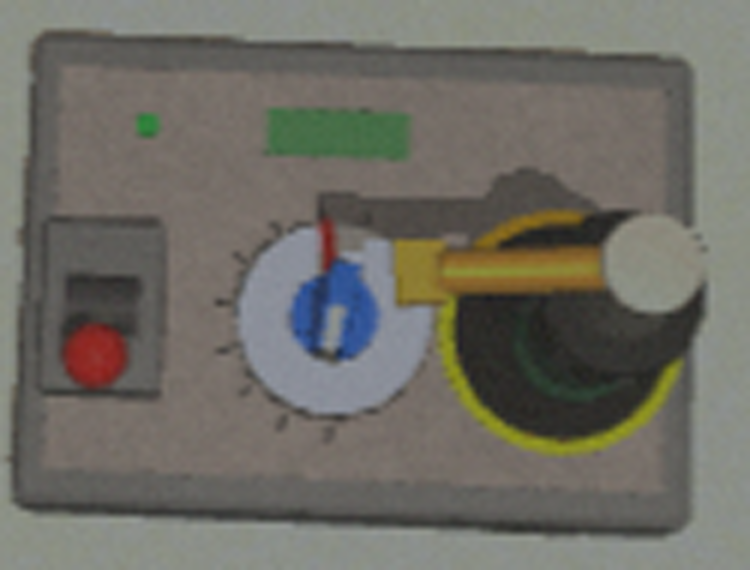

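View pics/c2.png

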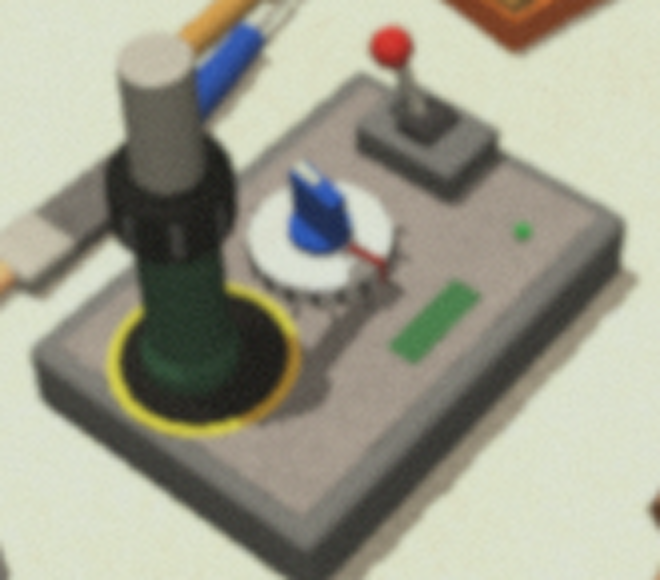

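The crops show the knob's white pointer facing the robot, so the knob reads near 0. The red line faces away at about (327,240) in the first crop, and the fit puts the ring near 172°. Next I'll refine the welder axis and check the wrist range.

Run:
```python
from m import *
im=cv2.imread('pics/top0.png'); d=np.load('top0.npy'); P=pts('top',im,d)
hsv=cv2.cvtColor(im,cv2.COLOR_BGR2HSV); Z=P[...,2]
roi=np.zeros((480,640),bool); roi[205:315,280:410]=1
t=(roi&(Z>.255)&(hsv[...,1]<70)&(hsv[...,2]>110)).astype(np.uint8)
n,l,st,c=cv2.connectedComponentsWithStats(t); i=1+st[1:,4].argmax(); print(st[i],c[i],onplane('top',[c[i]],.269))
noz=roi&(hsv[...,1]>120)&(abs(hsv[...,0].astype(int)-25)<8)&(Z>.22)
vv,uu=np.where(noz); W=onplane('top',np.c_[uu,vv],.267)[:,:2]; f=cv2.fitLine(W.astype(np.float32),cv2.DIST_L2,0,.01,.01).ravel(); print('noz dir',np.degrees(np.arctan2(f[1],f[0])),f[2:],W[:,1].min(),W[:,1].max())
for nm,p in dict(pick=[.540,-.128,.213],pad=[.483,-.3146,.166],dial=[.5497,-.0283,.08],lever=[.53,.068,.12],rest=[.5436,-.123,.213]).items():
  for y in range(-180,180,30):
    q=robot.ik(np.array(p),down(y)); 
    print(nm,y,None if q is None else np.round([q[0],q[5]],0),end='; ')
  print()
```

```text
[385 250  18  17 222] [393.60810811 258.36486486] [[ 0.53984914 -0.12754619  0.269     ]]
noz dir -89.86576 [ 0.5385619  -0.07076387] -0.10817366926409425 -0.0399346208748883
pick -180 [ 7. -7.]; pick -150 [ 7. 23.]; pick -120 [ 7. 53.]; pick -90 [ 7. 83.]; pick -60 [  7. 113.]; pick -30 [  7. 143.]; pick 0 [  7. 173.]; pick 30 [   7. -157.]; pick 60 [   7. -127.]; pick 90 [  7. -97.]; pick 120 [  7. -67.]; pick 150 [  7. -37.]; 
pad -180 [-14.  14.]; pad -150 [-14.  44.]; pad -120 [-14.  74.]; pad -90 [-14. 104.]; pad -60 [-14. 134.]; pad -30 [-14. 164.]; pad 0 [ -14. -166.]; pad 30 [ -14. -136.]; pad 60 [ -14. -106.]; pad 90 [-14. -76.]; pad 120 [-14. -46.]; pad 150 [-14. -16.]; 
dial -180 [ 17. -17.]; dial -150 [17. 13.]; dial -120 [17. 43.]; dial -90 [17. 73.]; dial -60 [ 17. 103.]; dial -30 [ 17. 133.]; dial 0 [ 17. 163.]; dial 30 [  17. -167.]; dial 60 [  17. -137.]; dial 90 [  17. -107.]; dial 120 [ 17. -77.]; dial 150 [ 17. -47.]; 
lever -180 [ 28. -28.]; lever -150 [28.  2.]; lever -120 [28. 32.]; lever -90 [28. 62.]; lever -60 [28. 92.]; lever -30 [ 28. 122.]; lever 0 [ 28. 152.]; lever 30 None; lever 60 [  28. -148.]; lever 90 [  28. -118.]; lever 120 [ 28. -88.]; lever 150 [ 28. -58.]; 
rest -180 [ 7. -7.]; rest -150 [ 7. 23.]; rest -120 [ 7. 53.]; rest -90 [ 7. 83.]; rest -60 [  7. 113.]; rest -30 [  7. 143.]; rest 0 [  7. 173.]; rest 30 [   7. -157.]; rest 60 [   7. -127.]; rest 90 [  7. -97.]; rest 120 [  7. -67.]; rest 150 [  7. -37.];
```

Run:
```python
from h import *
wx,wy=.5395,-.1275; px,py=.4828,-.3146
p=robot.read_position(); robot.servo_line([p[0],p[1],.34],speed=.3)
robot.goto(np.array([wx,wy,.34]),down(180))
robot.servo_line([wx,wy,.213],speed=.12)
robot.move_gripper(.42); robot.dwell(.2)
print('force',robot.read_force(),robot.read_grip_width())
robot.move_gripper(0.0)
print('grip',robot.read_grip_width(),robot.read_finger_force(),robot.read_force(),robot.read_t())
robot.servo_line([wx,wy,.30],speed=.1)
print('lifted',robot.read_force(),robot.read_finger_force(),robot.read_grip_width())
robot.servo_line([px,py,.26],ori=down(90),speed=.1)
im,d=grab('side'); save(im,'s1.png'); print(robot.read_t())
```

```text
force [-0.07787542  0.46807726 -0.57695593] 0.42374494114843614
grip 0.40438193309283377 29.993830025196075 [ 1.28848281  0.11802603 -0.47464077] 6.0583
lifted [-0.79065794  0.03081079 -6.75547216] 29.991999864578247 0.40912635068389497
9.2667
```

View pics/s1.png

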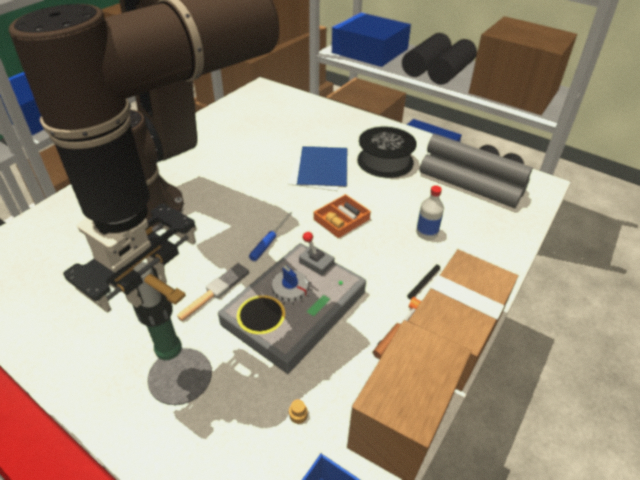

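The welder is held over the pad, its handle running from (155,310) to (168,350). That matches the vertical vanishing direction, so it is upright. Lowering it now.

Run:
```python
from h import *
px,py=.4828,-.3146
robot.servo_line([px,py,.176],speed=.08)
f0=robot.read_force()[2]; z=.176
while z>.160:
    z-=.001; robot.servo_line([px,py,z],speed=.02)
    if robot.read_force()[2]-f0>2: break
print('contact z',z,robot.read_force()[2]-f0,robot.read_t())
robot.move_gripper(.6); robot.dwell(.1)
robot.move_gripper(1.0)
robot.servo_line([px,py,.33],speed=.25)
robot.goto(np.array([.5497,-.0283-.0,.33]),down(-93.6))
robot.goto(np.array([.53,.30,.36]),down(-93.6))
im,d=grab('top'); save(im,'t2.png'); np.save('t2.npy',d)
c1=cv2.resize(im[215:330,285:485],None,fx=4,fy=4,interpolation=cv2.INTER_CUBIC); save(c1,'c3.png'); print(robot.read_t())
```

```text
contact z 0.16499999999999998 10.031991092763523 13.2167
18.9417
```

View pics/c3.png

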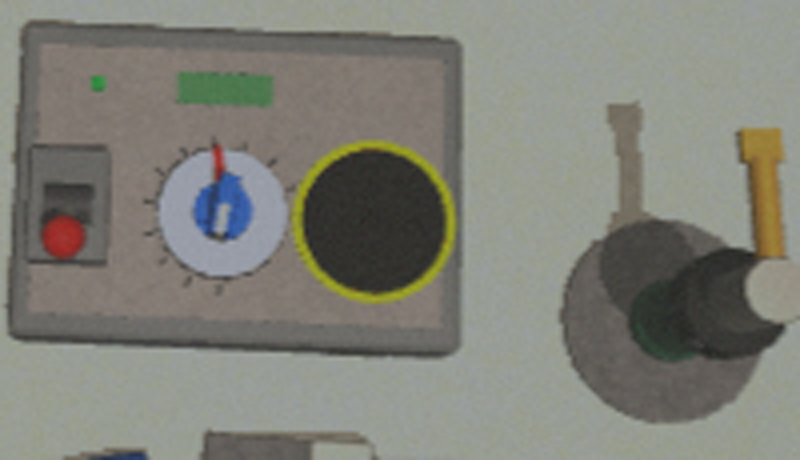

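The welder stands clear and upright on the pad at about (690,310) in this crop, with its nozzle pointing away. The dial is fully visible at about (223,212), with the red line at (219,160) and the white pointer at (221,218). Measuring the angles.

Run:
```python
from m import *
im=cv2.imread('pics/t2.png'); d=np.load('t2.npy'); hsv=cv2.cvtColor(im,cv2.COLOR_BGR2HSV).astype(int)
H,S,V=hsv[...,0],hsv[...,1],hsv[...,2]
P=pts('top',im,d)
vv,uu=np.mgrid[0:480,0:640]
roi=(uu>318)&(uu<362)&(vv>247)&(vv<290)
blue=roi&(H>100)&(H<125)&(S>130)
red=roi&(S>110)&((H<8)|(H>172))
white=roi&(S<50)&(V>165)
g=roi&(P[...,2]>.06)
cn=cv2.convexHull(np.argwhere(g)[:,::-1].astype(np.int32))
ringpx=roi&(V>140)&(S<70)
h=cv2.convexHull(np.argwhere(ringpx|blue)[:,::-1].astype(np.int32)).reshape(-1,2)
W=onplane('top',h,.066)[:,:2]; (c,r)=cv2.minEnclosingCircle(W.astype(np.float32)); print('ring',c,r)
def line(m,z):
    W=onplane('top',np.argwhere(m)[:,::-1],z)[:,:2]; f=cv2.fitLine(W.astype(np.float32),2,0,.01,.01).ravel(); print(len(W),W.mean(0),'dir',np.degrees(np.arctan2(f[1],f[0])),W.min(0),W.max(0)); return W
W=line(red,.066); dx=W.mean(0)-np.array(c); print('red brg by centre',np.degrees(np.arctan2(dx[1],dx[0])), 'by nominal',np.degrees(np.arctan2(*(W.mean(0)-[.5497,-.0283])[::-1])))
top=roi&(P[...,2]>.098); line(top,.106); line(blue,.09)
inner=(uu>333)&(uu<348)&(vv>260)&(vv<280)
line(white&inner&(P[...,2]>.095),.106)
m=roi&(P[...,2]>.047)&(P[...,2]<.06)
print(P[top].mean(0))
# side view: triangulate with depth
im,d=robot.grab_frame('side'); P=pts('side',im,d); save(im,'s2.png')
hs=cv2.cvtColor(im,cv2.COLOR_RGB2HSV).astype(int)
A=np.hypot(P[...,0]-.5497,P[...,1]+.0283)<.03
Q=A&(P[...,2]>.08); f=P[Q]; fl=cv2.fitLine(f[:,:2].astype(np.float32),2,0,.01,.01).ravel(); print('side bar',len(f),f.mean(0),np.degrees(np.arctan2(fl[1],fl[0])))
rr=A|(np.hypot(P[...,0]-.5497,P[...,1]+.0283)<.045); rr&=(hs[...,1]>110)&((hs[...,0]<8)|(hs[...,0]>172)); print('side red',rr.sum(),np.nanmean(P[rr],0),onplane('side',[np.argwhere(rr).mean(0)[::-1]],.066))
cr=cv2.resize(im[250:310,260:320],None,fx=10,fy=10,interpolation=cv2.INTER_CUBIC)
cr2=cv2.resize(cv2.imread('pics/t2.png')[245:295,315:365][...,::-1],None,fx=8,fy=8,interpolation=cv2.INTER_CUBIC)
save(np.hstack([cv2.resize(cr,(400,400)),cr2]),'c4.png'); print(robot.read_t())
```

```text
ring (0.5497246384620667, -0.028447574004530907) 0.039127957075834274
14 [ 0.58121407 -0.02641668] dir 2.5279558 [ 0.57106156 -0.0284227 ] [ 0.59105049 -0.0236206 ]
red brg by centre 3.690144098455896 by nominal 3.419993730069986
79 [ 0.54906512 -0.02833772] dir -12.405181 [ 0.53140912 -0.03793297] [ 0.56739518 -0.02039231]
123 [ 0.55063191 -0.02740127] dir -40.22248 [ 0.53324618 -0.0431468 ] [ 0.56742496 -0.01164522]Traceback (most recent call last):
  File "<stdin>", line 20, in <module>
  File "<stdin>", line 16, in line
  File "h.py", line 12, in onplane
    o,d=rays(n,uv); return o+d*((z-o[2])/d[:,2])[:,None]
        ~~~~^^^^^^
  File "h.py", line 8, in rays
    p=cv2.undistortPoints(np.array(uv,float).reshape(-1,1,2),K,np.array([c['k1'],0,0,0.])).reshape(-1,2)
      ~~~~~~~~~~~~~~~~~~~^^^^^^^^^^^^^^^^^^^^^^^^^^^^^^^^^^^^^^^^^^^^^^^^^^^^^^^^^^^^^^^^^
cv2.error: OpenCV(4.12.0) /io/opencv/modules/calib3d/src/undistort.dispatch.cpp:347: error: (-215:Assertion failed) CV_IS_MAT(_src) && CV_IS_MAT(_dst) && (_src->rows == 1 || _src->cols == 1) && (_dst->rows == 1 || _dst->cols == 1) && _src->cols + _src->rows - 1 == _dst->rows + _dst->cols - 1 && (CV_MAT_TYPE(_src->type) == CV_32FC2 || CV_MAT_TYPE(_src->type) == CV_64FC2) && (CV_MAT_TYPE(_dst->type) == CV_32FC2 || CV_MAT_TYPE(_dst->type) == CV_64FC2) in function 'cvUndistortPointsInternal'
```

```bash
python3 - <<'E'
from h import *
cx,cy=.5497,-.0284; y0=-102.4; turn=163.9
robot.move_gripper(.5)
robot.goto(np.array([cx,cy,.20]),down(y0))
robot.servo_line([cx,cy,.081],speed=.12)
print(robot.read_position(),robot.read_qpos()[5])
robot.move_gripper(0.0); print('grip',robot.read_grip_width(),robot.read_finger_force(),robot.read_force())
q=np.array(robot.read_qpos()); 
for k in (1,2,3):
    q2=q.copy(); q2[5]-=turn*k/3; robot.movej(q2)
robot.dwell(.1); print(robot.read_position(),robot.read_qpos()[5],robot.read_ft_torque(),robot.read_force())
robot.move_gripper(.5); robot.servo_line([cx,cy,.22],speed=.25)
robot.goto(np.array([.53,.25,.33]),down(90))
im,d=grab('top'); save(im,'t3.png'); np.save('t3.npy',d)
im2,_=grab('side'); save(im2,'s3.png')
A=cv2.resize(im2[245:315,245:335],(400,311),interpolation=2); B=cv2.resize(im[240:300,310:370],(400,400),interpolation=2)
save(np.hstack([np.vstack([A,np.zeros((89,400,3),np.uint8)]),B]),'c4.png'); print(robot.read_t())
E
cat > dial.py <<'E'
from m import *
def angles(im,d):  # top, RGB
    hsv=cv2.cvtColor(im,cv2.COLOR_RGB2HSV).astype(int); H,S=hsv[...,0],hsv[...,1]; P=pts('top',im,d)
    vv,uu=np.mgrid[0:480,0:640]; roi=(uu>318)&(uu<362)&(vv>247)&(vv<290); c=np.array([.5497,-.0284])
    out={}
    for n,m,z in(('red',roi&(S>110)&((H<8)|(H>172)),.066),('bar',roi&(P[...,2]>.098),.106)):
        W=onplane('top',np.argwhere(m)[:,::-1],z)[:,:2]; f=cv2.fitLine(W.astype(np.float32),2,0,.01,.01).ravel(); e=W.mean(0)-c
        out[n]=(len(W),W.mean(0).round(4),np.degrees(np.arctan2(f[1],f[0])),np.degrees(np.arctan2(e[1],e[0])))
    return out
E
python3 -c "
from dial import *
print(angles(cv2.imread('pics/t3.png')[...,::-1].copy(),np.load('t3.npy')))"
```

```text
[ 0.5502748  -0.02823926  0.08169852] 60.16385323079531
grip 0.13418862085861452 29.944768846035004 [-0.21475678  0.48696442  1.41148892]
[ 0.55081199 -0.02849762  0.0811951 ] -103.58370902665447 [ 0.19615885 -2.33538744  0.00259297] [ 5.96686584  1.00920146 -4.56874978]
28.5083
{'red': (12, array([ 0.5827, -0.0265]), np.float32(7.798801), np.float64(3.215151581328645)), 'bar': (79, array([ 0.5492, -0.0284]), np.float32(2.9665296), np.float64(179.75598149479012))}
```

View pics/c4.png

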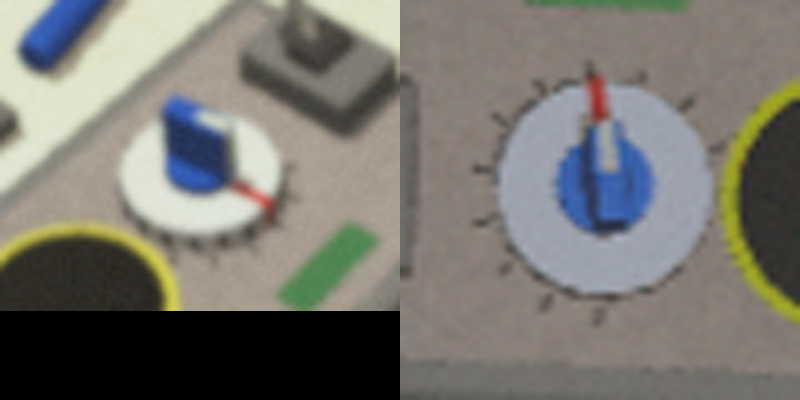

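The white pointer now lies on the red line, both running up from about (603,150) to (598,90) in the right-hand crop. The bar measures 3.0° and the line 3.2°, and the ring has not moved. Next is the lever.

Run:
```python
from dial import *
b=np.array([.5297,.0682]); u=np.array([.998,-.0635])
T=lambda s,z:np.r_[b+u*s,z]
robot.move_gripper(0.0)
robot.goto(T(-.05,.22),down(86.4-180)); robot.servo_line(T(-.05,.114),speed=.15)
robot.servo_line(T(.020,.114),speed=.08); f0=robot.read_force(); s=.02
print(f0)
while s<.036:
    s+=.002; robot.servo_line(T(s,.114),speed=.03); f=robot.read_force()
    if abs(f[0])>15: break
print(s,f,robot.read_position())
robot.servo_line(T(s-.02,.114),speed=.1)
robot.servo_line(T(-.05,.22),speed=.2)
robot.goto(np.array([.53,.25,.33]),down(-90))
im,d=grab('top'); save(im,'t4.png'); P=pts('top',im,d)
hsv=cv2.cvtColor(im,cv2.COLOR_RGB2HSV).astype(int); H,S=hsv[...,0],hsv[...,1]
vv,uu=np.mgrid[0:480,0:640]; red=(uu>285)&(uu<316)&(vv>235)&(vv<290)&(S>150)&((H<6)|(H>174))
m=np.argwhere(red).mean(0)[::-1]; print('ball',m,onplane('top',[m],.122),'expect on',b+u*.053)
print(angles(im,d))
# welder now
t=((P[...,2]>.205)&(S<70)&(hsv[...,2]>110)&(uu>430)&(uu<520)&(vv>240)&(vv<330)).astype(np.uint8)
n,l,st,c=cv2.connectedComponentsWithStats(t); i=1+st[1:,4].argmax(); print('welder',st[i],onplane('top',[c[i]],.222))
noz=(uu>450)&(uu<500)&(vv>230)&(vv<290)&(S>120)&(abs(H-25)<8)
W=onplane('top',np.argwhere(noz)[:,::-1],.214)[:,:2]; f=cv2.fitLine(W.astype(np.float32),2,0,.01,.01).ravel(); print('noz',np.degrees(np.arctan2(f[1],f[0])),f[2:],len(W)); print(robot.read_t())
```

```text
[-0.92227662 -0.10018282 -0.65870295]
0.03400000000000001 [-15.38120639   5.06973548   9.12650275] [0.56016806 0.0658726  0.1135405 ]
ball [301.30769231 251.61538462] [[0.58198613 0.06551995 0.122     ]] expect on [0.582594  0.0648345]
{'red': (12, array([ 0.5827, -0.0265]), np.float32(7.798801), np.float64(3.215151581328645)), 'bar': (79, array([ 0.5493, -0.0284]), np.float32(3.4559917), np.float64(-175.05865082721604))}
welder [471 275  16  21 217] [[ 0.48207322 -0.31344586  0.222     ]]
noz 0.99083245 [ 0.5393263 -0.3135583] 221
37.825
```

Run:
```python
from m import *
wx,wy=.4822,-.3140; rx,ry=.5434,-.1226
robot.move_gripper(1.0)
robot.goto(np.array([wx,wy,.33]),down(-90))
robot.servo_line([wx,wy,.167],speed=.12)
robot.move_gripper(.45); robot.move_gripper(0.0)
print('grip',robot.read_grip_width(),robot.read_finger_force(),robot.read_t())
robot.servo_line([wx,wy,.26],speed=.1)
robot.servo_line([rx,ry,.29],ori=down(-183.6),speed=.1)
robot.servo_line([rx,ry,.222],speed=.08)
f0=robot.read_force()[2]; z=.222
while z>.208:
    z-=.001; robot.servo_line([rx,ry,z],speed=.02)
    if robot.read_force()[2]-f0>2: break
print('contact z',z,robot.read_force()[2]-f0,robot.read_t())
robot.move_gripper(.6); robot.dwell(.1); robot.move_gripper(1.0)
robot.servo_line([rx,ry,.34],speed=.2)
robot.goto(np.array([.50,.28,.36]),down(-180))
for n in('top','side'):
    im,d=grab(n); save(im,n+'5.png'); np.save(n+'5.npy',d)
    if n=='top': A=im[200:320,275:435]
    else: B=im[215:375,200:380]
save(np.hstack([cv2.resize(A,(400,300),interpolation=2),cv2.resize(B,(338,300),interpolation=2)]),'c5.png')
im=cv2.imread('pics/top5.png')[...,::-1].copy(); d=np.load('top5.npy'); P=pts('top',im,d)
hsv=cv2.cvtColor(im,cv2.COLOR_RGB2HSV).astype(int); vv,uu=np.mgrid[0:480,0:640]
t=((P[...,2]>.25)&(hsv[...,1]<70)&(hsv[...,2]>110)&(uu>370)&(uu<430)&(vv>235)&(vv<300)).astype(np.uint8)
n,l,st,c=cv2.connectedComponentsWithStats(t); i=1+st[1:,4].argmax(); print('welder',st[i],onplane('top',[c[i]],.269)); print(robot.read_t())
from dial import angles; print(angles(im,d))
```

```text
grip 0.40673737252515446 29.985020756721497 44.025
contact z 0.213 10.909435365519458 50.5417
welder [383 249  17  17 222] [[ 0.54225377 -0.12198764  0.269     ]]
54.375
{'red': (12, array([ 0.5827, -0.0265]), np.float32(7.798801), np.float64(3.215151581328645)), 'bar': (79, array([ 0.5491, -0.0283]), np.float32(3.018539), np.float64(174.0001841636873))}
```

View pics/c5.png

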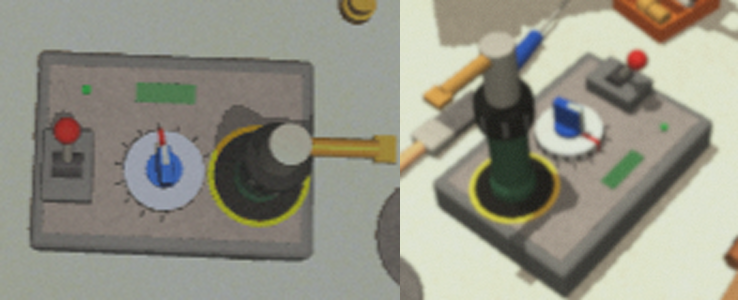

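The welder stands on the rest with its tube top at (290,145) and its nozzle pointing away from the dial to (385,148). The lever is over at (67,130), and the pointer is still on the red line.

```bash
python3 -c "
from rig import robot
print(robot.job_done())"
```

```text
the job is handed in; nothing more can be done
None
```

The job is handed in, though no verdict came back: at the last look the welder stood upright on the rest about 1 mm off centre with its nozzle away from the dial, the heat knob was within about 1° of the red line with the ring unmoved, and the power lever was fully over, at about 54 s.

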